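Mesh the toy gear into the sprung drive socket and hold it down

ROBOT

A 6-joint arm with a two-finger parallel gripper is mounted at the origin on the work surface. World frame = base frame: x ahead of the robot, y to its left, z up, the work surface at z = 0. Lengths are in m, angles in degrees, forces in N, time in s.
With the tool pointing down it reaches from about 0.15 to 0.775 m from the base axis. Payload 6.1 kg.
Tool frame: the origin (TCP) lies between the finger pads, 19 mm behind the fingertips; this is the grasp point; z points along the fingers, y is the line along which they close (so a half turn about z gives the same grasp; the last joint's range is limited). The gripper opens to 85 mm and grips with 20 to 120 N. Pads are 22 mm wide; open, the fingers measure 114 mm over their backs; the gripper's body (76 mm by 85 mm) begins 54 mm behind the grasp point. The pads swing forward as they close: fully open they stand 13 mm farther back than shut.
Start: joints at [76.089, 7.208, -2.269, 80.523, 0, 90], TCP at [0.126, 0.51, 0.25] pointing down, gripper open.
Joint ranges: [-155.77, 155.77], [-54.66, 111.73], [-72.52, 77.12], [-102.08, 115.82], [-83.92, 84.16], [-180, 180]. Speed limits (degrees/s): [136.94, 136.94, 172.46, 180, 180, 180].

INTERFACE

Orientations are given as a 3x3 rotation matrix whose columns are the frame's x, y, z axes.
In Python, from plant import status, vision, ctrl gives the robot as it stands.
- The arm moves only by the tool send_path, called after "Request:" by a JSON object that holds its "method" and its "body", one argument or row to a line. Schema: {"type":"object","properties":{"offsets":{"type":"array","items":{"type":"array","items":{"type":"number"},"minItems":7,"maxItems":7},"minItems":1,"maxItems":5},"force":{"type":"number"},"only":{"type":"string"},"quiet":{"type":"boolean"},"lines":{"type":"string"}},"required":["offsets"],"additionalProperties":false}. offsets is a list of rows, 1 to 5 of them, each of 7 numbers: dx, dy, dz in m, then a rotation vector rx, ry, rz in degrees, then the finger opening in m; each row is the pose to reach, as a shift and turn from the pose commanded when the call began, along the tool's axes at that moment; what a row does not reach only later rows make up. A row lasts 1/8 s, in which the tool goes at most 0.0625 m and 10.7 degrees, less where a joint would pass 70% of its speed; a pose out of reach is approached as far as the arm can. The fingers move at their own pace and stop on an object; force is the grip in N (left out, the last holds). Time passes only in rows, so rows that do not move let the fingers close. The tool returns the time, the measured TCP pose, the force, the opening and the grip force at its end. only (a regular expression) keeps the lines of the reply that match it, lines (a string "A,B") keeps lines A to B, and quiet returns only ok. Input that does not fit is refused with a message, and nothing moves.
- status.get_state(): the state, without advancing time (a new reading comes with each control period).
- vision.camera(name): name is "scene" or "top" or "wrist"; returns a dict with "color" (384x512x3 uint8, blue, green, red), "fx", "fy", "cx", "cy" (pixels), "distortion" ([k1, k2, p1, p2, k3] as OpenCV has them; the pictures are not rectified), "rvec" (rotation vector, rad) and "tvec" (3), from world to camera coordinates, as OpenCV has them. Camera axes: x right, y down, z forward; pixel columns grow to the right and rows downward; lengths in m; the calibration is good to about 2 mm. A picture is of the moment at which its call begins. There is no depth.
- ctrl.job_done(): hands the job in; it is judged then, once.
The state is a dict: "time_s": time; "joint_pos": joint angles; "joint_vel": joint speeds; "joint_torque": joint torques, N m; "tool_pos": TCP position; "ee_rot": TCP orientation; "wrist_force": force on the tool from outside, world axes, zero at the start; "ft_torque": the same for the moment, N m; "finger_gap": finger opening in m; "gripper_force": force on a finger pad.
Only numpy, scipy, OpenCV 4.12 (cv2) and the standard library are available. Lean on these libraries where they do the work, as an engineer would, in place of code of your own. Each camera call takes 0.05 s, during which the arm holds its last target. There are 200 camera calls.

TASK

Slide the orange gear out through the open end of its slotted rack, turn it until its cross-shaped stem matches the cross socket in the drive box's yellow turret, and push it fully home, upright, against the spring under it. It springs back up when let go, so finish while still holding it pressed down to the stop; leave the mug, remote, book, phone, cactus and small green gear where they are.

Things in the scene. Friction and masses are not known exactly. Their poses are not given: they have to be found in the camera images.
- gear: Orange toy gear on a cross stem, 110 g, upright, any yaw. Origin: centre of the stem's lower tip, z up. Upwards: 0-26 mm two crossed fins, 28 mm across, 7 mm thick, along its x and y (lowest 4 mm only 24 x 4 mm, a lead-in); 26-42 mm round neck, 12 mm diameter; 42-52 mm toothed disc, 68 mm across; 52-94 mm square white knob 26 x 26 mm, faces square to x and y: fins run as the knob's faces do.
- gear_grip (a point): Point on the gear's axis inside the square knob, 78 mm above the stem's tip, 16 mm below the knob's top: with the TCP here, pointing down, the fingertips are 7 mm above the disc. Axes as the gear's.
- rack: Fixed wooden tunnel 112 mm long (its x), 76 wide, 60 high, green walls. Origin: centre of its footprint on the table. The light top board (52-60 mm up) has a slot 18 mm wide along y = 0, closed at x = +20 mm, open at x = -56 mm, roughly facing the robot; the tunnel below is 52 mm wide. The gear's disc rests on the board, neck in the slot near the closed end, stem tip 18 mm above the table.
- rack_exit (a point): Middle of the slot's open end, at the board's top (60 mm up). Axes as the rack's; the way out is along -x. The fins under the board let the gear be lifted at most 8 mm, so it comes out only along the slot; it is clear once its axis is over 16 mm beyond this point.
- drive: Fixed blue toy drive box, 124 x 108 mm, 64 mm high. Origin: centre of its footprint; the yellow square turret stands in a round hole in the middle of its top.
- socket_mouth (a point): Centre of the top face of the yellow turret (39 x 39 mm, 70 mm above the table). Its x and y run along the two arms of the cross socket (31 mm over all, 10 mm wide, parallel to the turret's sides; any quarter turn of the gear fits). The turret is stiff to turn (0.2 N m) and has a random yaw. A dark sprung plunger is the socket's floor, 18 mm below the mouth.
- plunger (a joint): How far the sprung plunger in the socket is pushed down: 0 m at rest, 0.008 m at its stop. It takes 4 N to start, 12 N at the stop, and springs back; the gear's weight does not move it. At the stop the gear's tip is 26 mm below the mouth, the tops of its fins flush with the turret's top.
- spare_gear: Bystander, not to be disturbed: small green toy gear lying flat, 44 mm across, 14 mm high. Origin: centre of its underside.
- mug: Bystander, not to be disturbed: blue mug, 80 mm across, 90 mm high. Origin: centre of its underside.
- remote: Bystander, not to be disturbed: black remote control, 170 x 45 x 18 mm. Origin: centre of its underside.
- book: Bystander, not to be disturbed: white closed book, 210 x 150 x 24 mm, with the phone lying on it. Origin: centre of its underside.
- phone: Bystander, not to be disturbed: black phone, 150 x 72 x 9 mm, lying on the book. Origin: centre of its underside.
- cactus_pot: Bystander, not to be disturbed: ornamental green cactus in a terracotta pot, 72 mm across, 127 mm high. Origin: centre of its underside.

How it is judged:
By the outcome, as a careful person would: the job done as asked, in the order asked, and still so for the second after the job is handed in, while the arm keeps its last pose, push and grip.
It also fails if it takes over 56 s, if anything falls off the work surface, if the arm or the gripper's body presses on something with over 40 N, if the wrist force passes 120 N, or if a joint passes its speed limit or range.

## Working session

There is one attempt and no reset: what is moved stays moved. The work goes in short steps, Python scripts to look and compute and a tool call to move; the robot and the scene stay as the last step left them, time stands still between calls to the robot, and variables do not carry over. Pictures are saved under pics/ and viewed, at most 10 in all, crops included, and the job is handed in when it is done.

```bash
mkdir -p pics; ls; python3 - <<'E'
from plant import status, vision
import cv2,numpy as np
s=status.get_state(); print(s['time_s'],s['tool_pos'],s['ee_rot'],s['finger_gap'])
for n in("scene","top"):
    c=vision.camera(n); cv2.imwrite(f"pics/{n}0.png",c["color"]); 
    R=cv2.Rodrigues(np.array(c["rvec"]))[0]; print(n,-R.T@np.array(c["tvec"]).ravel(),R[2],c["fx"],c["distortion"])
E
```

```text
pics
0.0 [0.12613629 0.50922551 0.24921969] [[-9.70667773e-01  2.40424454e-01 -3.95610515e-04]
 [ 2.40424779e-01  9.70666533e-01 -1.55150872e-03]
 [ 1.09852489e-05 -1.60111409e-03 -9.99998718e-01]] 0.08542185098572172
scene [ 1.59477401 -0.01943548  0.81520929] [-0.8120825   0.01711969 -0.58329147] 406.725870464267 [-0.13004825  0.          0.          0.          0.        ]
top [ 0.33261109 -0.00550805  1.41793646] [ 0.16027003  0.01007987 -0.98702174] 429.45792772993747 [0.0329326 0.        0.        0.        0.       ]
```

View pics/scene0.png

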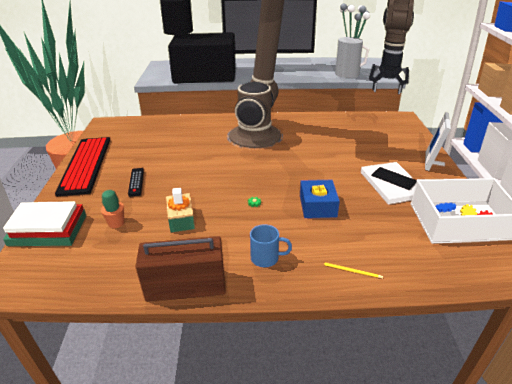

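View pics/top0.png

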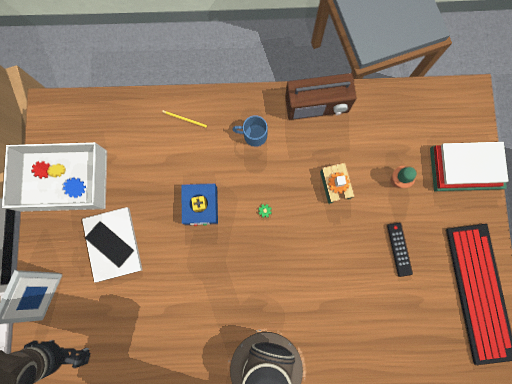

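The scene view shows the rack with the gear at about (180,205) and the drive box at (319,195). In the top view the knob is at about (341,181), the turret at (199,204) and the open end of the slot points down the image, towards the robot.

```bash
cat > h.py <<'E'
import cv2,numpy as np
from plant import status, vision
def ray(c,uv):
    K=np.array([[c["fx"],0,c["cx"]],[0,c["fy"],c["cy"]],[0,0,1]])
    p=cv2.undistortPoints(np.array(uv,float).reshape(-1,1,2),K,np.array(c["distortion"],float)).reshape(-1,2)
    R=cv2.Rodrigues(np.array(c["rvec"],float))[0]; o=-R.T@np.array(c["tvec"],float).ravel()
    return o,np.c_[p,np.ones(len(p))]@R
def onz(c,uv,z):
    o,d=ray(c,uv); return o+d*((z-o[2])/d[:,2])[:,None]
def blob(m,roi=None):
    m=m.astype(np.uint8)*255
    if roi: k=np.zeros_like(m); x0,y0,x1,y1=roi; k[y0:y1,x0:x1]=1; m=m*k
    cs=cv2.findContours(m,cv2.RETR_EXTERNAL,cv2.CHAIN_APPROX_NONE)[0]
    return max(cs,key=cv2.contourArea)
def hsv(c): return cv2.cvtColor(c["color"],cv2.COLOR_BGR2HSV).astype(int)
def totool(dw):
    return np.array(status.get_state()["ee_rot"]).T@np.array(dw)
E
python3 - <<'E'
from h import *
c=vision.camera("top"); h=hsv(c);H,S,V=h[...,0],h[...,1],h[...,2]
def rep(n,m,roi,z):
    k=blob(m,roi); w=onz(c,k[:,0,:],z)[:,:2].astype(np.float32); r=cv2.minAreaRect(w); print(n,len(k),np.round(r[0],4),np.round(r[1],4),r[2])
rep("knob",(S<60)&(V>170),(320,160,360,205),.112)
rep("board",(H>12)&(H<35)&(S>40)&(V>120)&((H>20)),(315,155,362,210),.06)
rep("turret",(H>20)&(H<35)&(S>150)&(V>120),(180,180,222,226),.07)
rep("box",(H>100)&(H<125)&(S>120),(170,170,230,235),.064)
rep("spare",(H>45)&(H<80)&(S>120),(250,200,280,225),.007)
k=cv2.resize(c["color"][150:240,160:380],None,fx=3.6,fy=3.6,interpolation=cv2.INTER_CUBIC); cv2.imwrite("pics/top1.png",k)
E
```

```text
knob 29 [ 0.5714 -0.2468] [0.0277 0.0248] 7.861337661743164
board 51 [ 0.6171 -0.2536] [0.0478 0.0329] 88.17180633544922
turret 46 [0.5172 0.2003] [0.046  0.0407] 7.613617897033691
box 142 [0.519  0.1978] [0.124  0.1111] 0.34826716780662537
spare 39 [ 0.496 -0.009] [0.0364 0.0365] 88.3261947631836
```

View pics/top1.png

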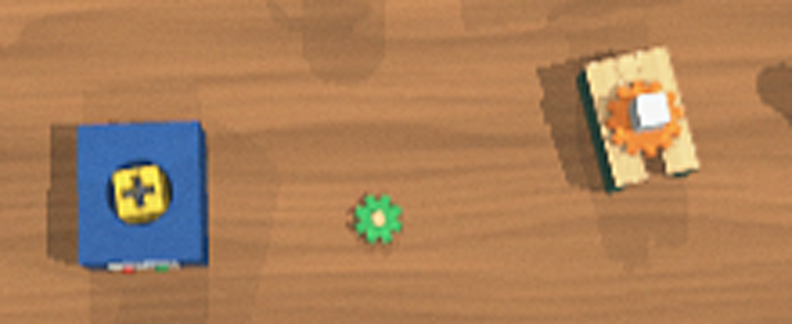

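The zoomed view shows the rack's slot opening towards the bottom right and the white knob at (652,110). The yellow turret with its cross is at (140,192). I'll move over the rack and look with the wrist camera.

Request:
{"method": "send_path", "body": {
  "offsets": [
    [-0.57,-0.626,0,0,0,0,0.085],
    [-0.57,-0.626,0,0,0,0,0.085],
    [-0.57,-0.626,0,0,0,0,0.085],
    [-0.57,-0.626,0,0,0,0,0.085],
    [-0.57,-0.626,0,0,0,0,0.085]
  ]
}}

```text
time_s: 0.78
tool_pos: [0.2752, 0.2329, 0.2499]
ee_rot: [[-0.971, 0.24, 0.0], [0.24, 0.971, 0.0], [-0.0, 0.0, -1.0]]
wrist_force: [1.4, 0.2, 0.8]
finger_gap: 0.0852
gripper_force: 0.0
```

```bash
python3 -c "
from h import *
print(totool(np.array([.53,-.236,.25])-status.get_state()['tool_pos']),status.get_state()['joint_pos'])"
```

```text
[-3.59678511e-01 -3.94242671e-01 -4.01675054e-05] [ 4.02478834e+01 -1.06275565e+01 -1.94989663e+01  8.11012863e+01
 -9.54469615e-03  5.41076113e+01]
```

Request:
{"method": "send_path", "body": {
  "offsets": [
    [-0.36,-0.394,0,0,0,0,0.085],
    [-0.36,-0.394,0,0,0,0,0.085],
    [-0.36,-0.394,0,0,0,0,0.085],
    [-0.36,-0.394,0,0,0,0,0.085],
    [-0.36,-0.394,0,0,0,0,0.085]
  ],
  "quiet": true
}}

```text
ok
```

Request:
{"method": "send_path", "body": {
  "offsets": [
    [-0.154,-0.168,0,0,0,0,0.085],
    [-0.154,-0.168,0,0,0,-10,0.085],
    [-0.154,-0.168,0,0,0,-20,0.085],
    [-0.154,-0.168,0,0,0,-22,0.085],
    [-0.154,-0.168,0,0,0,-22,0.085]
  ]
}}

```text
time_s: 2.02
tool_pos: [0.5337, -0.2423, 0.2482]
ee_rot: [[-0.99, -0.138, -0.002], [-0.138, 0.99, 0.001], [0.002, 0.001, -1.0]]
wrist_force: [-0.4, 0.6, -0.5]
finger_gap: 0.0851
gripper_force: 0.0
```

```bash
python3 -c "
from h import *
c=vision.camera('wrist');cv2.imwrite('pics/w0.png',c['color']);o,d=ray(c,[[256,192]]);s=status.get_state();print(o,d,s['joint_pos'],totool(o-s['tool_pos']))"
```

```text
[ 0.46344823 -0.25137199  0.37132828] [[ 0.27613721  0.02863143 -0.96075643]] [-2.43164070e+01  1.39129436e+01  5.70770823e+00  8.19220308e+01
  1.35303335e-02 -3.22878915e+01] [ 0.07058951 -0.00066772 -0.12242259]
```

View pics/w0.png

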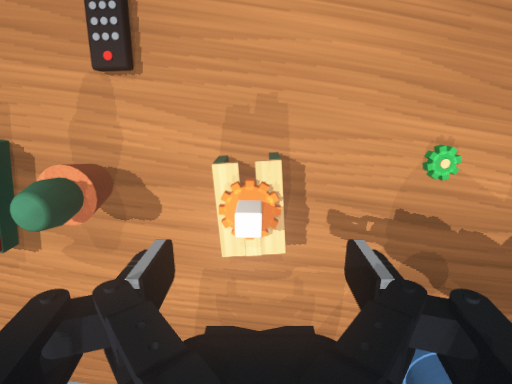

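The wrist view shows the knob at about (248,218), with the bright top face in the lower part. The board runs from (213,162) to (285,255), the slot opens upward at (248,163), and nothing blocks the fingers.

```bash
cat >> h.py <<'E'
def rect(n,c,m,roi,z):
    k=cv2.convexHull(blob(m,roi)); w=onz(c,k[:,0,:],z)[:,:2].astype(np.float32); r=cv2.minAreaRect(w); print(n,np.round(r[0],4),np.round(r[1],4),round(r[2],1),"circ",*np.round(np.r_[cv2.minEnclosingCircle(w)[0],cv2.minEnclosingCircle(w)[1]],4)); return r
E
python3 - <<'E'
from h import *
c=vision.camera("wrist"); h=hsv(c);H,S,V=h[...,0],h[...,1],h[...,2]
roi=(200,140,300,270)
print([tuple(h[y,248]) for y in range(196,244,4)])
for t in(190,215,235): rect("knobtop%d"%t,c,(S<60)&(V>t),roi,.112)
rect("knob",c,(S<60)&(V>100),roi,.112)
o=(H>4)&(H<17)&(S>200)&(V>150)
rect("disc",c,o,roi,.07)
b=(H>17)&(H<30)&(S>50)&(S<170)&(V>140)
rect("board all",c,b|o|((S<60)&(V>140)),roi,.06)
# slot edges on rows near open end
for y in range(164,182,3):
    r=np.where(b[y,200:300])[0]+200; g=np.argmax(np.diff(r)); L,R=r[g],r[g+1]
    w=onz(c,[[L+.5,y],[R-.5,y],[r[0],y],[r[-1],y]],.06); print(y,L,R,np.round(w[:,:2],4).tolist())
E
```

```text
[(np.int64(14), np.int64(179), np.int64(250)), (np.int64(14), np.int64(140), np.int64(242)), (np.int64(15), np.int64(22), np.int64(207)), (np.int64(13), np.int64(22), np.int64(210)), (np.int64(13), np.int64(23), np.int64(211)), (np.int64(0), np.int64(0), np.int64(254)), (np.int64(0), np.int64(0), np.int64(254)), (np.int64(0), np.int64(0), np.int64(254)), (np.int64(0), np.int64(0), np.int64(254)), (np.int64(0), np.int64(0), np.int64(254)), (np.int64(0), np.int64(0), np.int64(254)), (np.int64(23), np.int64(85), np.int64(252))]
knobtop190 [ 0.5661 -0.248 ] [0.0376 0.0251] 8.0 circ 0.5659 -0.248 0.0215
knobtop215 [ 0.5685 -0.2473] [0.0322 0.0251] 6.5 circ 0.5686 -0.2476 0.0193
knobtop235 [ 0.572  -0.2471] [0.0257 0.0251] 8.0 circ 0.5713 -0.2473 0.0171
knob [ 0.5661 -0.248 ] [0.0376 0.0251] 8.0 circ 0.5659 -0.248 0.0215Traceback (most recent call last):
  File "<stdin>", line 8, in <module>
  File "h.py", line 19, in rect
    k=cv2.convexHull(blob(m,roi)); w=onz(c,k[:,0,:],z)[:,:2].astype(np.float32); r=cv2.minAreaRect(w); print(n,np.round(r[0],4),np.round(r[1],4),round(r[2],1),"circ",*np.round(np.r_[cv2.minEnclosingCircle(w)[0],cv2.minEnclosingCircle(w)[1]],4)); return r
                     ~~~~^^^^^^^
  File "h.py", line 14, in blob
    return max(cs,key=cv2.contourArea)
ValueError: max() iterable argument is empty
```

```bash
python3 - <<'E'
from h import *
c=vision.camera("wrist"); h=hsv(c);H,S,V=h[...,0],h[...,1],h[...,2]
roi=(205,145,292,262)
o=(H>4)&(H<17)&(S>190)&(V>225)
print(h[205,228],h[230,220],h[170,225],h[170,248])
b=(H>17)&(H<30)&(S>50)&(S<170)&(V>140)
try: rect("disc",c,o,roi,.07)
except Exception as e: print(e)
r=rect("board",c,b,roi,.06); print(cv2.boxPoints(r))
for y in range(164,184,3):
    r=np.where(b[y,205:292])[0]+205; g=np.argmax(np.diff(r)); L,R=r[g],r[g+1]
    w=onz(c,[[L+.5,y],[R-.5,y],[r[0],y],[r[-1],y]],.06); print(y,L,R,np.round(w[:,:2],4).tolist())
s=status.get_state(); print(totool(np.array([.572,-.247,.096])-s['tool_pos']))
E
```

```text
[ 16 172 253] [ 22  83 251] [ 23  85 251] [ 13 152 144]
max() iterable argument is empty
board [ 0.5753 -0.2464] [0.113  0.0751] 11.8 circ 0.5756 -0.2466 0.066
[[ 0.51232904 -0.22116107]
 [ 0.52761954 -0.29464683]
 [ 0.63824457 -0.2716287 ]
 [ 0.6229541  -0.19814295]]
164 234 253 [[0.5244, -0.2669], [0.5217, -0.2477], [0.528, -0.2921], [0.5179, -0.2204]]
167 235 253 [[0.5276, -0.2655], [0.525, -0.2472], [0.5314, -0.2929], [0.5211, -0.2199]]
170 235 253 [[0.5309, -0.2651], [0.5283, -0.2468], [0.5347, -0.2925], [0.5244, -0.2193]]
173 235 254 [[0.5342, -0.2647], [0.5314, -0.2452], [0.5381, -0.2922], [0.5277, -0.2188]]
176 235 254 [[0.5375, -0.2643], [0.5347, -0.2448], [0.5412, -0.2908], [0.531, -0.2183]]
179 236 254 [[0.5407, -0.2628], [0.5381, -0.2443], [0.5446, -0.2905], [0.5342, -0.2167]]
182 231 257 [[0.5448, -0.2678], [0.541, -0.2406], [0.548, -0.2902], [0.5375, -0.2161]]
[-0.03803542 -0.01328107  0.15372623]
```

The knob top is 25.7 x 25.1 mm at (0.572, -0.247), yaw 8°. The board is 113 x 75 mm, yaw 11.8°, and the gear sits centred in the slot. These match the given sizes, so I'll grasp.

Request:
{"method": "send_path", "body": {
  "offsets": [
    [-0.038,-0.013,0.04,0,0,0,0.085],
    [-0.038,-0.013,0.09,0,0,0,0.085],
    [-0.038,-0.013,0.13,0,0,0,0.085],
    [-0.038,-0.013,0.152,0,0,0,0.085],
    [-0.038,-0.013,0.152,0,0,0,0.085]
  ]
}}

```text
time_s: 2.8
tool_pos: [0.5711, -0.2456, 0.0968]
ee_rot: [[-0.99, -0.142, -0.003], [-0.142, 0.99, 0.001], [0.003, 0.002, -1.0]]
wrist_force: [-0.6, -0.2, 0.7]
finger_gap: 0.0849
gripper_force: 0.0
```

```bash
python3 -c "
from h import *
s=status.get_state(); print(totool(np.array([.572,-.247,.096])-s['tool_pos']))"
```

```text
[-0.00071763 -0.00152019  0.000763  ]
```

Request:
{"method": "send_path", "body": {
  "offsets": [
    [0,-0.001,0,0,0,0,0.085],
    [0,-0.001,0,0,0,0,0.0],
    [0,-0.001,0,0,0,0,0.0],
    [0,-0.001,0,0,0,0,0.0],
    [0,-0.001,0,0,0,0,0.0]
  ],
  "force": 50
}}

```text
time_s: 3.42
tool_pos: [0.573, -0.2487, 0.0985]
ee_rot: [[-0.99, -0.141, 0.001], [-0.141, 0.99, -0.0], [-0.001, -0.001, -1.0]]
wrist_force: [-0.3, -0.2, 3.1]
finger_gap: 0.0252
gripper_force: 50.5
```

Request:
{"method": "send_path", "body": {
  "offsets": [
    [0,0,0,0,0,0,0.0],
    [0,0,0,0,0,0,0.0],
    [0,0,0,0,0,0,0.0],
    [0,0,-0.002,0,0,0,0.0],
    [0,0,-0.003,0,0,0,0.0]
  ],
  "force": 50
}}

```text
time_s: 4.05
tool_pos: [0.5723, -0.2483, 0.1004]
ee_rot: [[-0.99, -0.141, -0.001], [-0.141, 0.99, 0.001], [0.001, 0.001, -1.0]]
wrist_force: [-0.3, 0.2, -0.6]
finger_gap: 0.0254
gripper_force: 49.8
```

```bash
python3 -c "
from h import *
s=status.get_state(); print(totool(np.array([-.979,-.2045,0])*.09),s['tool_pos'])"
```

```text
[ 8.98233992e-02 -5.81927698e-03  9.53593858e-05] [ 0.57232936 -0.24828198  0.10037526]
```

Request:
{"method": "send_path", "body": {
  "offsets": [
    [0.018,-0.001,0,0,0,0,0],
    [0.036,-0.002,0,0,0,0,0],
    [0.054,-0.003,0,0,0,0,0],
    [0.072,-0.0045,0,0,0,0,0],
    [0.09,-0.006,0,0,0,0,0]
  ]
}}

```text
time_s: 4.68
tool_pos: [0.4831, -0.2675, 0.1012]
ee_rot: [[-0.99, -0.14, 0.0], [-0.14, 0.99, -0.0], [-0.0, -0.0, -1.0]]
wrist_force: [-0.2, -0.8, -1.3]
finger_gap: 0.0253
gripper_force: 49.8
```

Request:
{"method": "send_path", "body": {
  "offsets": [
    [0.01,0,0,0,0,0,0],
    [0.01,0,0,0,0,0,0]
  ]
}}

```text
time_s: 4.92
tool_pos: [0.474, -0.2687, 0.1012]
ee_rot: [[-0.99, -0.14, 0.0], [-0.14, 0.99, -0.0], [-0.0, -0.0, -1.0]]
wrist_force: [0.3, 0.0, -0.5]
finger_gap: 0.0253
gripper_force: 49.8
```

The gear is clear of the rack. I'll lift it and carry it just beyond the turret, so the wrist camera sees the turret unobstructed.

Request:
{"method": "send_path", "body": {
  "offsets": [
    [0,0,-0.06,0,0,0,0],
    [0,0,-0.12,0,0,0,0],
    [-0.02,0.05,-0.12,0,0,0,0],
    [-0.045,0.11,-0.12,0,0,0,0],
    [-0.068,0.166,-0.12,0,0,0,0]
  ],
  "quiet": true
}}

```text
ok
```

Request:
{"method": "send_path", "body": {
  "offsets": [
    [-0.02,0.05,0,0,0,0,0],
    [-0.045,0.11,0,0,0,0,0],
    [-0.068,0.166,0,0,0,0,0],
    [-0.091,0.222,0,0,0,0,0],
    [-0.111,0.272,0,0,0,0,0]
  ]
}}

```text
time_s: 6.18
tool_pos: [0.5907, 0.1928, 0.2209]
ee_rot: [[-0.99, -0.142, 0.001], [-0.142, 0.99, 0.0], [-0.001, 0.0, -1.0]]
wrist_force: [0.7, -1.2, -0.8]
finger_gap: 0.0251
gripper_force: 49.8
```

Request:
{"method": "send_path", "body": {
  "offsets": [
    [0,0,0,0,0,0,0],
    [0,0,0,0,0,0,0]
  ]
}}

```text
time_s: 6.42
tool_pos: [0.59, 0.19, 0.2206]
ee_rot: [[-0.99, -0.142, -0.001], [-0.142, 0.99, -0.001], [0.001, -0.0, -1.0]]
wrist_force: [-0.6, 0.1, -0.9]
finger_gap: 0.0254
gripper_force: 49.9
```

```bash
python3 - <<'E'
from h import *
c=vision.camera('wrist');cv2.imwrite('pics/w1.png',c['color'])
E
```

```text
(no output)
```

View pics/w1.png

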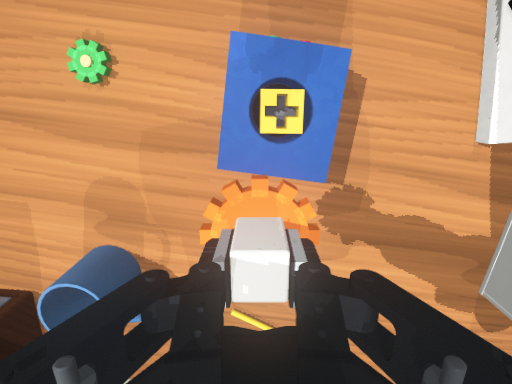

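The wrist view shows the turret at about (283,111) with its dark cross unobstructed. The gear is upright in the fingers, with the knob at about (260,240) and the disc below it.

```bash
cat > m.py <<'E'
from h import *
c=vision.camera("wrist"); h=hsv(c);H,S,V=h[...,0],h[...,1],h[...,2]
tz=.07; s=status.get_state(); p=np.array(s['tool_pos'])
y=(H>20)&(H<35)&(S>120)&(V>110)
k=blob(y,(200,20,370,175)); 
rect("turret",c,y,(200,20,370,175),tz)
x,y0,w,hh=cv2.boundingRect(k); inn=np.zeros(y.shape,np.uint8); cv2.drawContours(inn,[k],-1,1,-1)
inn=cv2.erode(inn,np.ones((3,3)))
d=(inn>0)&~y; rect("cross",c,d,None,tz)
rect("box",c,(H>100)&(H<125)&(S>150)&(V>60),(200,15,370,195),.064)
r=rect("knobtop",c,(S<40)&(V>220),(215,200,305,320),p[2]+.016)
o=(H>4)&(H<17)&(S>150)&(V>150)
print("tool",p,np.degrees(np.arctan2(s['ee_rot'][1][0],s['ee_rot'][0][0]))%360,[h[230,260].tolist(),h[290,260].tolist()])
E
python3 m.py
```

```text
turret [0.5202 0.201 ] [0.0387 0.0398] 8.2 circ 0.5202 0.2009 0.0271
cross [0.5198 0.1994] [0.0242 0.0236] 53.3 circ 0.5198 0.1997 0.0141
box [0.519 0.201] [0.1208 0.1065] 0.2 circ 0.5191 0.2014 0.0796
knobtop [0.5797 0.1888] [0.0377 0.024 ] 8.1 circ 0.5803 0.1889 0.0214
tool [0.5899737  0.18884629 0.22108388] 188.02744873951926 [[13, 19, 214], [23, 4, 241]]
```

```bash
python3 - <<'E'
from h import *
c=vision.camera("wrist"); h=hsv(c);H,S,V=h[...,0],h[...,1],h[...,2]
print([int(V[y,260]) for y in range(212,306,6)])
s=status.get_state();p=s['tool_pos']
for t in (228,236): 
  r=rect("top%d"%t,c,(S<15)&(V>t),(215,200,305,320),p[2]+.016); print("in tool",totool(np.r_[r[0],p[2]]-p))
print(p, totool(np.array([.520,.2005,.0])-p))
E
python3 m.py | head -2
```

```text
[252, 213, 213, 215, 216, 215, 212, 254, 255, 241, 240, 241, 241, 241, 240, 216]
top228 [0.5863 0.1889] [0.0256 0.024 ] 5.6 circ 0.5855 0.1889 0.0169
in tool [ 3.66073101e-03  7.70015414e-04 -7.24048918e-07]
top236 [0.5862 0.1891] [0.0238 0.0237] 8.1 circ 0.5861 0.1891 0.0161
in tool [ 3.70815533e-03  1.03467426e-03 -7.62360173e-07]
[0.58999814 0.18860367 0.22123226] [0.06769907 0.02154965 0.22121804]
turret [0.5202 0.2012] [0.0387 0.0396] 8.1 circ 0.5202 0.2013 0.0272
cross [0.5198 0.1998] [0.0243 0.0237] 53.2 circ 0.5198 0.2002 0.014
```

```bash
python3 - <<'E'
from h import *
from scipy.optimize import brentq
c=vision.camera("wrist"); h=hsv(c);H,S,V=h[...,0],h[...,1],h[...,2]
p=np.array(status.get_state()['tool_pos'])
w=(S<45)&(V>185)
for y in (225,240,252,258,264,275,285,295,300):
    r=np.where(w[y,215:310])[0]+215; r=r[(r>222)&(r<300)]; L,R=r[0]-.5,r[-1]+.5
    f=lambda z: np.linalg.norm(np.diff(onz(c,[[L,y],[R,y]],z),axis=0))-.026
    z=brentq(f,0,.3); m=onz(c,[[L,y],[R,y]],z).mean(0); print(y,L,R,"dz",round(z-p[2],4),np.round(totool(m-p),4))
cv2.imwrite("pics/w2.png",cv2.resize(c["color"][170:320,190:330],None,fx=4,fy=4,interpolation=cv2.INTER_NEAREST))
E
```

```text
225 235.5 283.5 dz -0.0244 [0.0096 0.0009 0.0244]
240 231.5 285.5 dz -0.0059 [0.0095 0.0004 0.0059]
252 229.5 289.5 dz 0.0085 [ 0.0107  0.0009 -0.0085]
258 230.5 289.5 dz 0.0074 [ 0.0072  0.0011 -0.0074]
264 230.5 299.5 dz 0.0248 [ 0.0143  0.003  -0.0248]
275 230.5 288.5 dz 0.0077 [-0.0012  0.0009 -0.0077]
285 230.5 287.5 dz 0.0071 [-0.0068  0.0007 -0.0071]
295 231.5 287.5 dz 0.0064 [-0.0126  0.0009 -0.0064]
300 231.5 286.5 dz 0.0051 [-0.0164  0.0007 -0.0051]
```

View pics/w2.png

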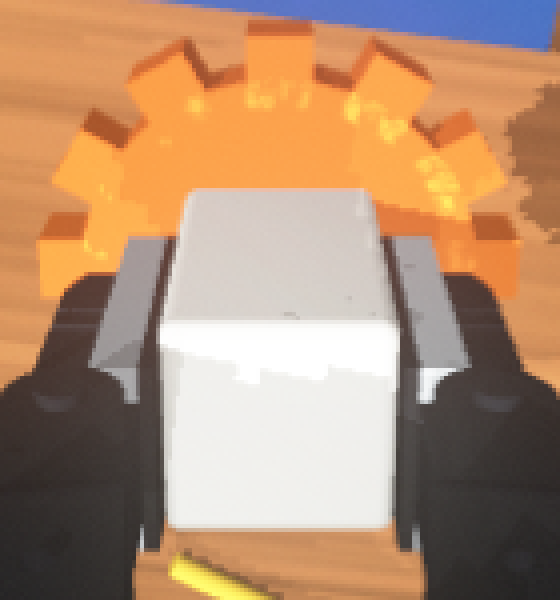

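The close-up shows the knob square in the pads and the gear upright, a few mm lower in the fingers than nominal. Gear and turret yaws already agree (8.1° and 8.2°), so I'll move over the socket, staying just above the mouth.

Request:
{"method": "send_path", "body": {
  "offsets": [
    [0.034,0.0105,0,0,0,0,0],
    [0.0677,0.021,0,0,0,0,0],
    [0.0677,0.021,0.035,0,0,0,0],
    [0.0677,0.021,0.062,0,0,0,0],
    [0.0677,0.021,0.062,0,0,0,0]
  ]
}}

```text
time_s: 7.3
tool_pos: [0.5187, 0.1999, 0.1574]
ee_rot: [[-0.99, -0.14, -0.003], [-0.14, 0.99, -0.001], [0.003, -0.001, -1.0]]
wrist_force: [-0.1, 0.4, -1.1]
finger_gap: 0.0253
gripper_force: 49.9
```

Request:
{"method": "send_path", "body": {
  "offsets": [
    [0,0,0,0,0,0,0],
    [0,0,0,0,0,0,0],
    [0,0,0,0,0,0,0]
  ]
}}

```text
time_s: 7.68
tool_pos: [0.5206, 0.2012, 0.1599]
ee_rot: [[-0.99, -0.141, 0.001], [-0.141, 0.99, 0.001], [-0.002, 0.0, -1.0]]
wrist_force: [0.2, 0.9, -1.0]
finger_gap: 0.025
gripper_force: 49.9
```

```bash
python3 - <<'E'
from h import *
for n,r in (("scene",(280,150,360,230)),):
    c=vision.camera(n); x0,y0,x1,y1=r; cv2.imwrite("pics/s1.png",cv2.resize(c["color"][y0:y1,x0:x1],None,fx=7,fy=7,interpolation=cv2.INTER_CUBIC))
s=status.get_state();print(s['tool_pos'],totool(np.array([.520,.2,.155])-s['tool_pos']))
E
```

```text
[0.52046463 0.20117131 0.15971542] [ 0.0006303  -0.00109561  0.00471438]
```

View pics/s1.png

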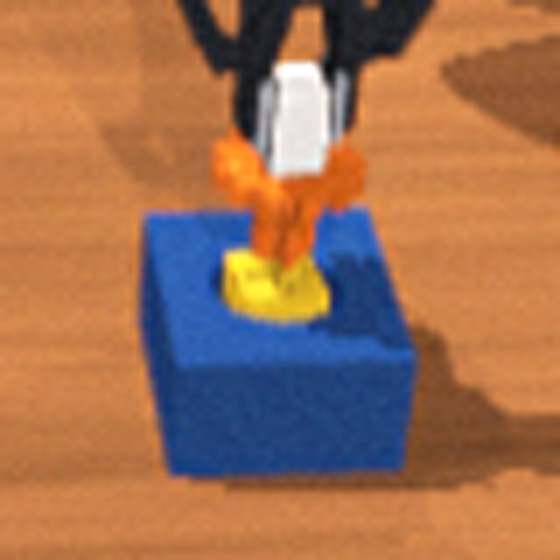

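The scene view shows the stem tip just above the turret, with the stem centre at about 283 against a turret centre of about 275 in the crop. I'll put a number on that sideways offset.

```bash
python3 - <<'E'
from h import *
def onx(c,uv,x):
    o,d=ray(c,uv); return o+d*((x-o[0])/d[:,0])[:,None]
c=vision.camera("scene"); h=hsv(c);H,S,V=h[...,0],h[...,1],h[...,2]
s=status.get_state();print(s['tool_pos'])
o=(H>3)&(H<17)&(S>200)&(V>150); y=(H>20)&(H<34)&(S>150)&(V>120); w=(S<40)&(V>150)
for n,m in(("o",o),("y",y),("w",w)):
    for r in range(158,197):
        k=np.where(m[r,305:336])[0]+305
        if len(k)>2:
            q=onx(c,[[k[0]-.5,r],[k[-1]+.5,r]],.52)
            print(n,r,k[0],k[-1],len(k),np.round(q[:,1],4),"mid y %.4f z %.4f"%(q[:,1].mean(),q[0,2]))
E
```

```text
[0.52033144 0.20115215 0.15951947]
o 170 311 314 4 [0.166  0.1786] mid y 0.1723 z 0.1422
o 171 311 329 5 [0.1662 0.2265] mid y 0.1963 z 0.1385
o 172 310 331 11 [0.1633 0.2332] mid y 0.1982 z 0.1349
o 173 310 331 12 [0.1635 0.2335] mid y 0.1985 z 0.1311
o 174 310 331 13 [0.1638 0.2339] mid y 0.1988 z 0.1274
o 175 311 331 13 [0.1672 0.2343] mid y 0.2007 z 0.1236
o 176 311 331 20 [0.1674 0.2346] mid y 0.2010 z 0.1199
o 177 312 331 19 [0.1708 0.235 ] mid y 0.2029 z 0.1160
o 178 313 329 17 [0.1743 0.2289] mid y 0.2016 z 0.1122
o 179 316 328 12 [0.1842 0.226 ] mid y 0.2051 z 0.1081
o 180 317 324 8 [0.1877 0.2134] mid y 0.2005 z 0.1042
o 181 317 324 8 [0.1879 0.2138] mid y 0.2008 z 0.1004
o 182 317 323 7 [0.1882 0.2108] mid y 0.1995 z 0.0966
o 183 317 323 7 [0.1885 0.2112] mid y 0.1998 z 0.0927
o 184 317 323 7 [0.1888 0.2115] mid y 0.2001 z 0.0889
o 185 316 323 8 [0.1858 0.2118] mid y 0.1988 z 0.0851
o 186 317 323 7 [0.1894 0.2121] mid y 0.2008 z 0.0811
y 186 313 315 3 [0.1764 0.1861] mid y 0.1813 z 0.0815
y 187 312 323 7 [0.1734 0.2125] mid y 0.1929 z 0.0776
y 188 312 324 11 [0.1737 0.2161
[... 469 characters left out ...]
19 328 8 [0.1888 0.22  ] mid y 0.2044 z 0.1744
w 162 318 328 9 [0.1859 0.2203] mid y 0.2031 z 0.1708
w 163 317 328 11 [0.1831 0.2207] mid y 0.2019 z 0.1673
w 164 317 328 11 [0.1833 0.221 ] mid y 0.2021 z 0.1637
w 165 317 328 10 [0.1836 0.2213] mid y 0.2024 z 0.1601
w 166 317 328 10 [0.1838 0.2216] mid y 0.2027 z 0.1564
w 167 317 328 10 [0.1841 0.222 ] mid y 0.2030 z 0.1528
w 168 317 328 10 [0.1844 0.2223] mid y 0.2033 z 0.1491
w 169 317 326 9 [0.1846 0.2163] mid y 0.2005 z 0.1454
w 170 317 326 9 [0.1849 0.2166] mid y 0.2008 z 0.1418
w 171 317 325 8 [0.1852 0.2137] mid y 0.1995 z 0.1381
w 172 319 325 7 [0.1918 0.2141] mid y 0.2029 z 0.1342
w 173 318 325 8 [0.1889 0.2144] mid y 0.2016 z 0.1306
```

Gear centre y is 0.2010 and turret centre about 0.1995, so I'll correct by 1.5 mm and lower gently.

Request:
{"method": "send_path", "body": {
  "offsets": [
    [0.0005,-0.0014,0,0,0,0,0],
    [0.0005,-0.0014,0.003,0,0,0,0],
    [0.0005,-0.0014,0.006,0,0,0,0],
    [0.0005,-0.0014,0.009,0,0,0,0],
    [0.0005,-0.0014,0.011,0,0,0,0]
  ]
}}

```text
time_s: 8.4
tool_pos: [0.5196, 0.1996, 0.1476]
ee_rot: [[-0.99, -0.141, -0.0], [-0.141, 0.99, -0.0], [0.0, -0.0, -1.0]]
wrist_force: [0.3, -0.4, -0.7]
finger_gap: 0.025
gripper_force: 49.9
```

Request:
{"method": "send_path", "body": {
  "offsets": [
    [0,0,0,0,0,0,0],
    [0,0,0.002,0,0,0,0],
    [0,0,0.002,0,0,0,0]
  ]
}}

```text
time_s: 8.78
tool_pos: [0.5197, 0.1996, 0.1459]
ee_rot: [[-0.99, -0.141, -0.0], [-0.141, 0.99, -0.0], [0.0, -0.0, -1.0]]
wrist_force: [0.1, 0.0, -0.5]
finger_gap: 0.0249
gripper_force: 49.9
```

Request:
{"method": "send_path", "body": {
  "offsets": [
    [0,0,0.002,0,0,0,0],
    [0,0,0.004,0,0,0,0],
    [0,0,0.006,0,0,0,0],
    [0,0,0.008,0,0,0,0],
    [0,0,0.008,0,0,0,0]
  ]
}}

```text
time_s: 9.4
tool_pos: [0.5196, 0.1996, 0.1378]
ee_rot: [[-0.99, -0.141, -0.0], [-0.141, 0.99, -0.0], [0.0, -0.0, -1.0]]
wrist_force: [1.2, -0.1, -1.7]
finger_gap: 0.0251
gripper_force: 49.9
```

Request:
{"method": "send_path", "body": {
  "offsets": [
    [0,0,0.002,0,0,0,0],
    [0,0,0.003,0,0,0,0],
    [0,0,0.004,0,0,0,0],
    [0,0,0.004,0,0,0,0]
  ]
}}

```text
time_s: 9.9
tool_pos: [0.5197, 0.1996, 0.1339]
ee_rot: [[-0.99, -0.141, -0.0], [-0.141, 0.99, -0.0], [0.0, -0.0, -1.0]]
wrist_force: [-0.9, 0.1, -0.4]
finger_gap: 0.0254
gripper_force: 49.9
```

Nothing is in the way, so the stem is inside the socket. Next I'll press against the spring.

Request:
{"method": "send_path", "body": {
  "offsets": [
    [0,0,0.001,0,0,0,0],
    [0,0,0.002,0,0,0,0],
    [0,0,0.003,0,0,0,0],
    [0,0,0.004,0,0,0,0],
    [0,0,0.004,0,0,0,0]
  ],
  "force": 100
}}

```text
time_s: 10.52
tool_pos: [0.5199, 0.1996, 0.1304]
ee_rot: [[-0.99, -0.141, 0.001], [-0.141, 0.99, 0.0], [-0.001, 0.0, -1.0]]
wrist_force: [-1.4, -0.0, 4.9]
finger_gap: 0.0249
gripper_force: 99.8
```

Request:
{"method": "send_path", "body": {
  "offsets": [
    [0,0,0.001,0,0,0,0],
    [0,0,0.002,0,0,0,0],
    [0,0,0.003,0,0,0,0],
    [0,0,0.003,0,0,0,0]
  ],
  "force": 100
}}

```text
time_s: 11.02
tool_pos: [0.52, 0.1997, 0.1277]
ee_rot: [[-0.99, -0.141, 0.001], [-0.141, 0.99, 0.0], [-0.001, 0.0, -1.0]]
wrist_force: [-2.0, -1.0, 8.0]
finger_gap: 0.0246
gripper_force: 100.2
```

Request:
{"method": "send_path", "body": {
  "offsets": [
    [0,0,0.001,0,0,0,0],
    [0,0,0.002,0,0,0,0],
    [0,0,0.002,0,0,0,0]
  ],
  "force": 100
}}

```text
time_s: 11.4
tool_pos: [0.5199, 0.1997, 0.1259]
ee_rot: [[-0.99, -0.141, 0.001], [-0.141, 0.99, 0.0], [-0.001, 0.0, -1.0]]
wrist_force: [-3.0, -0.8, 8.8]
finger_gap: 0.0248
gripper_force: 100.4
```

Request:
{"method": "send_path", "body": {
  "offsets": [
    [0,0,0.001,0,0,0,0],
    [0,0,0.002,0,0,0,0],
    [0,0,0.002,0,0,0,0],
    [0,0,0.002,0,0,0,0]
  ]
}}

```text
time_s: 11.9
tool_pos: [0.52, 0.1997, 0.1245]
ee_rot: [[-0.99, -0.141, 0.002], [-0.141, 0.99, 0.001], [-0.002, 0.0, -1.0]]
wrist_force: [-2.3, -1.2, 13.5]
finger_gap: 0.0247
gripper_force: 101.4
```

Request:
{"method": "send_path", "body": {
  "offsets": [
    [0,0,0.001,0,0,0,0],
    [0,0,0.002,0,0,0,0],
    [0,0,0.002,0,0,0,0],
    [0,0,0.002,0,0,0,0]
  ]
}}

```text
time_s: 12.4
tool_pos: [0.5202, 0.1997, 0.1243]
ee_rot: [[-0.99, -0.141, 0.003], [-0.141, 0.99, 0.001], [-0.003, 0.001, -1.0]]
wrist_force: [-6.5, -2.9, 23.7]
finger_gap: 0.0247
gripper_force: 102.9
```

```bash
python3 - <<'E'
from h import *
c=vision.camera("scene"); a=cv2.resize(c["color"][150:230,280:360],None,fx=5,fy=5,interpolation=cv2.INTER_CUBIC)
b=vision.camera("wrist")["color"][:300,100:440]; b=cv2.resize(b,(400,400)); cv2.imwrite("pics/f.png",np.hstack([a,b]))
s=status.get_state();print(s['tool_pos'],s['wrist_force'])
E
```

```text
[0.52017668 0.1997092  0.12431498] [-6.26323639 -2.83661109 22.82715248]
```

View pics/f.png

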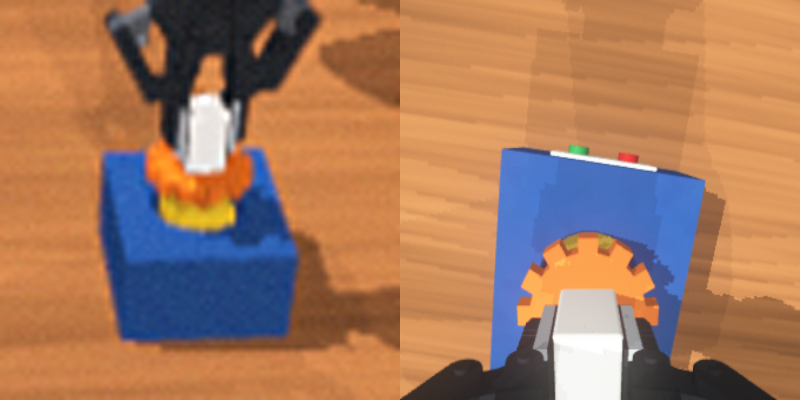

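The picture shows the disc low and upright just above the yellow turret, at about (200,170) in the left half, with the fins out of sight. It is held at the stop with 23 N, so I'm handing it in.

```bash
python3 -c "
from plant import ctrl
print(ctrl.job_done())"
```

```text
the job is handed in; nothing more can be done
None
```

The job is handed in: the gear came out through the rack's open end, needed no noticeable turning (its yaw already matched the socket), and is held upright on the stop at about 23 N, with no contact with the bystanders noticed.

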